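# Space the middle tile of a relief frieze

## Robot

A 6-joint arm with a two-finger parallel gripper is mounted at the origin on the work surface. World frame = base frame: x ahead of the robot, y to its left, z up, the work surface at z = 0. Lengths are in mm, angles in degrees, forces in N, time in s.
With the tool pointing down it reaches from about 350 to 850 mm from the base axis. Payload 8.1 kg.
Tool frame: the origin (TCP) lies at the very end of the fingers, on their centre line; the grasp point (between the pads) lies 19 mm behind it (pinch_z is the z of the grasp point in the tool frame, in mm); z points along the fingers, y is the direction in which the jaws open and shut (so a half turn about z gives the same grasp; the last joint's range is limited). The gripper opens to 85 mm and grips with 20 to 120 N. Pads are 22 mm wide; open, the fingers measure 114 mm over their backs; the gripper's body (76 mm by 85 mm) begins 54 mm behind the grasp point. The pads swing forward as they close: fully open they stand 13 mm farther back than shut.
Start: joints at [-4.893, 7.471, 85.268, -0, 87.261, -4.893], TCP at [600.004, 0.022, 231.292] pointing down, gripper open.
Joint ranges: [-169.43, 169.43], [-51.17, 129.36], [1.28, 143.12], [-76.62, 256.62], [0, 156.53], [-152.29, 152.29]. Speed limits (degrees/s): [136.94, 136.94, 159.86, 180, 180, 180].

## Interface

Orientations are given as [roll, pitch, yaw] about the fixed x, y, z axes, in that order (R = Rz(yaw) Ry(pitch) Rx(roll)).
In Python, from bench import * gives the robot as it stands.
- The arm moves only by the shell command python3 -m creep 'ROWS' [FORCE]. ROWS is a JSON object of lists of equal length, an entry for each row: "translation": the shift along the tool's x, y, z in mm, a list of three; "rotation": the turn, a rotation vector about the tool's x, y, z in rad, a list of three; "claw": the finger opening in mm, from 0 to 85.4. In form: {"translation": [[dx, dy, dz], ...], "rotation": [[ax, ay, az], ...], "claw": [claw, ...]}. A call has 1 to 10 rows; each row shifts and turns the commanded pose from where the row before left it, along the tool's axes as they then stand; what a row does not reach is not made up. A row lasts 1/10 s, in which the tool goes at most 50 mm and 8.59 degrees, less where a joint would pass 70% of its speed; a pose out of reach is approached as far as the arm can. A call is refused whole if a number of a shift passes 50 or a number of a turn 0.15, either way. A call with a gripper value outside its range is refused whole. The fingers move at their own pace and stop on an object; FORCE is the grip in N (left out, the last holds). Time passes only in rows, so rows that do not move let the fingers close. It gives the time, the measured TCP pose, the force and the opening at its end, in the units of the state.
- sense(): the state, without advancing time (a new reading comes with each control period).
- snapshot(name): name is "scene" or "side" or "wrist"; returns a dict with "frame" (384x512x3 uint8, red, green, blue), "intrinsics" (3x3 intrinsics, pixels), "extrinsics" (4x4, takes a point from camera to world coordinates). Camera axes: x right, y up, looking along -z (the intrinsics and any distortion apply to the point x, -y, -z); pixel columns grow to the right and rows downward; lengths in mm; the calibration is good to about 2 mm. The wrist camera is an equidistant fisheye: a pixel r from the principal point sees the ray r / f radians off the axis. A picture is of the moment at which its call begins. There is no depth.
- hand_in(): hands the job in, once; it reports no verdict.
The state is a dict: "time": time; "joint_pos": joint angles; "qd": joint speeds; "joint_efforts": joint torques, N m; "tool_pos": TCP position; "tcp_rot": TCP orientation; "ft_force": force on the tool from outside, world axes, zero at the start; "wrist_torque": the same for the moment, N m; "finger_gap": finger opening in mm.
Only numpy, scipy, OpenCV 4.12 (cv2) and the standard library are available. Lean on these libraries where they do the work, as an engineer would, in place of code of your own. Each camera call takes 0.05 s, during which the arm holds its last target.

## Task

On the black board, stand the wooden spacer down in whichever joint beside the loose middle tile is already wide enough for it, near the middle of the joint's length, without shifting the tile, and let go of the spacer. Then slide the middle tile up to it, flat, square and in line with the two fixed end tiles, so that the spacer is nipped flush between the tile and its neighbour. Finish while still holding the tile pressed firmly against the spacer, so that it can be marked round (do not let go), and leave the other things on the bench alone.

Things in the scene. Friction and masses are not known exactly. Their poses are not given: they have to be found in the camera images.
- board: Fixed plywood backing board with a black top face, 150 mm (its x, across the row) x 340 mm (its y, along the row) x 18 mm thick, lying on the bench. Origin: centre of its underside, so its top face is 18 mm above the origin. The row of tiles runs along the board's y axis through x = 0 of the board.
- tile: The loose middle tile, pale bisque clay, about 0.36 kg: slab 100 (x) x 100 (y) x 14 mm with an upright-sided square boss 36 x 36 mm, 14 mm tall, on the middle of its face (boss top 28 mm above the underside), good to grip. Origin: centre of its underside, on the board. It slides with ordinary friction. Axes nearly the board's; in place, x = 0 in the board's frame and yaw equal to the board's.
- long_end: Fixed end tile of the row, same clay, thickness and boss as the middle tile, 100 mm (x) x 100 mm (y, along the row). Origin: centre of its underside, on the board's top face. Its yaw is the board's. It may be at either end of the row (board +y or -y).
- short_end: Fixed end tile at the other end, alike but 100 (x) x only 78 mm (y, along the row). Origin: centre of its underside, on the board's face; yaw the board's. The end tiles leave 120 mm for the 100 mm middle tile: at the start one joint is about 4 to 5 mm wide, the other about 15 to 16 mm (read which); with the 10 mm spacer nipped both are 10 mm.
- spacer: Hardwood spacer slip, 60 mm long (its x) x 10 mm thick (its y) x 55 mm tall (its z), about 25 g, standing on its long edge on the bench to one side of the board. Origin: centre of its underside. Standing in a joint it rises 41 mm above the tile faces and 27 mm above the bosses.
- modelling_tool: Bystander: clay modelling tool with a round dark red handle and a steel blade, 170 mm long (its x), 12 mm thick, lying on the bench on the side of the board away from the spacer. Origin: below its middle, on the bench.
- plaster_block: Bystander: white plaster block, 85 mm (x) x 120 mm (y) x 40 mm tall, beyond the board. Origin: centre of its underside.
- bowl: Bystander: small bisque bowl, 100 mm across the rim, 45 mm tall, beyond the board. Origin: centre of its underside.
Things that resemble listed ones, but are neither listed nor needed, are in the scene too. Leave any pink or turquoise look-alike of the tile alone.

How it is judged:
By the outcome, as a careful person would: the job done as asked, in the order asked, and still so for the second after the job is handed in, while the arm keeps its last pose, push and grip.
It also fails if it takes over 59 s, if anything falls off the work surface, if the arm or the gripper's body presses on something with over 40 N, if the wrist force passes 120 N, or if a joint passes its speed limit or range.

## Working session

There is one attempt and no reset: what is moved stays moved. The work goes in short steps, Python scripts to look and compute and a shell command to move; the robot and the scene stay as the last step left them, time stands still between calls to the robot, and variables do not carry over. Pictures are saved under pics/ and viewed, and the job is handed in when it is done.

```bash
ls; mkdir -p pics; python3 - <<'E'
from bench import *
import cv2
for n in ["scene","side","wrist"]:
    s=snapshot(n); cv2.imwrite(f"pics/{n}0.png",s["frame"][:,:,::-1]); print(n,s["intrinsics"],s["extrinsics"].round(3) if hasattr(s["extrinsics"],'round') else s["extrinsics"])
    print([k for k in s])
print(sense())
E
```

```text
pics
scene [[375.08404409   0.         257.06944109]
 [  0.         375.08404409 189.81258563]
 [  0.           0.           1.        ]] [[-6.03000e-01 -6.09000e-01  5.15000e-01  9.21142e+02]
 [ 7.98000e-01 -4.51000e-01  4.00000e-01  3.38175e+02]
 [-1.20000e-02  6.52000e-01  7.58000e-01  6.97777e+02]
 [ 0.00000e+00  0.00000e+00  0.00000e+00  1.00000e+00]]
['frame', 'intrinsics', 'extrinsics']
side [[412.50935023   0.         257.09249628]
 [  0.         412.50935023 190.79362555]
 [  0.           0.           1.        ]] [[ 8.47000e-01  2.69000e-01 -4.59000e-01  1.60870e+01]
 [-5.32000e-01  4.26000e-01 -7.31000e-01 -7.51115e+02]
 [-1.00000e-03  8.64000e-01  5.04000e-01  5.98829e+02]
 [ 0.00000e+00  0.00000e+00  0.00000e+00  1.00000e+00]]
['frame', 'intrinsics', 'extrinsics']
wrist [[297.31863964   0.         260.66147065]
 [  0.         297.31863964 187.8587957 ]
 [  0.           0.           1.        ]] [[ 1.00000e+00 -0.00000e+00  2.00000e-03  5.99165e+02]
 [-0.00000e+00  9.62000e-01  2.73000e-01  6.99920e+01]
 [-2.00000e-03 -2.73000e-01  9.62000e-01  3.73552e+02]
 [ 0.00000e+00  0.00000e+00  0.00000e+00  1.00000e+00]]
['frame', 'intrinsics', 'extrinsics']
{'time': 0.15, 'joint_pos': array([-4.89106858e+00,  7.50585326e+00,  8.53127733e+01,  4.24353250e-04,
        8.72622329e+01, -4.89360657e+00]), 'qd': array([-0.00416937, -0.11066901, -0.1935156 , -0.09590865, -0.00783545,
       -0.01557601]), 'joint_efforts': array([ 1.01583330e-03, -5.70061326e+01, -5.01160097e+01, -1.39109225e-04,
        9.69119486e-03, -7.10949371e-05]), 'tool_pos': array([5.99591371e+02, 8.08681736e-02, 2.30499107e+02]), 'tcp_rot': array([-1.79919471e+02, -7.32007343e-03,  9.00025123e+01]), 'ft_force': array([ 0.09765183, -0.54208061, -0.53106118]), 'wrist_torque': array([-0.00670639, -0.0013277 , -0.04748169]), 'finger_gap': 85.44990021192}
```

View pics/scene0.png

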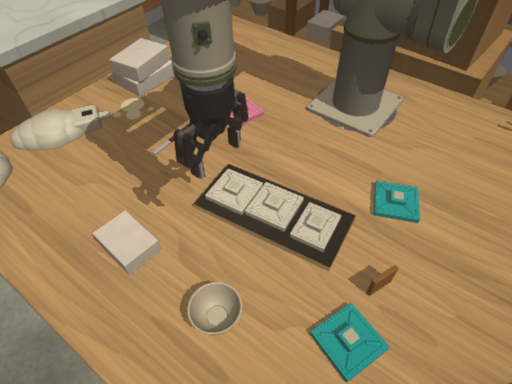

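View pics/side0.png

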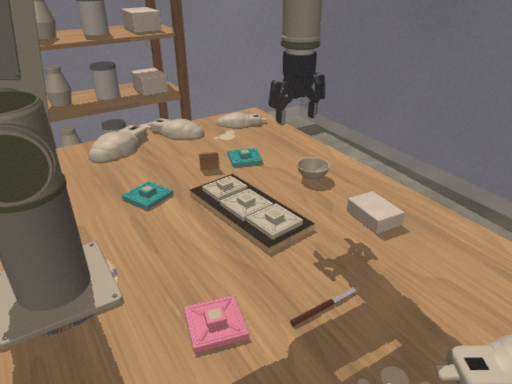

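View pics/wrist0.png

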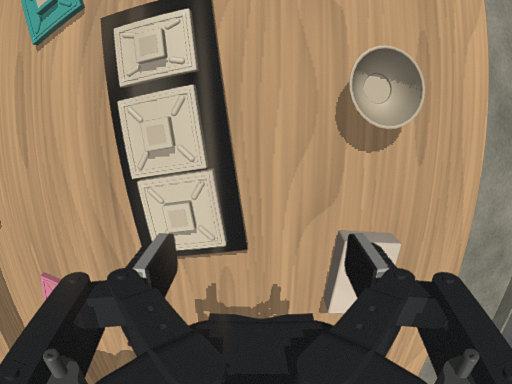

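The scene view shows the row with the wide joint beside the short tile, near (298,220), and the spacer at (382,280). The side view puts the spacer at (209,161). In the wrist view the short tile is at the top (150,45) and the long one at (178,215). Next I'll localise these roughly.

```bash
cat > h.py <<'E'
from bench import *
import numpy as np, cv2
def ray(s,uv,fish=False):
    K=s["intrinsics"];E=np.array(s["extrinsics"])
    x=(uv[0]-K[0,2])/K[0,0]; y=(uv[1]-K[1,2])/K[1,1]
    if fish:
        r=np.hypot(x,y); t=np.sin(r)/max(r,1e-9); d=np.array([x*t,-y*t,-np.cos(r)])
    else: d=np.array([x,-y,-1.])
    return E[:3,3],E[:3,:3]@d
def cast(s,uv,z,fish=False):
    o,d=ray(s,uv,fish); return o+d*(z-o[2])/d[2]
def proj(s,p,fish=False):
    K=s["intrinsics"];E=np.array(s["extrinsics"]); c=E[:3,:3].T@(np.array(p)-E[:3,3])
    x,y,w=c[0],-c[1],-c[2]
    if fish:
        r=np.hypot(x,y); a=np.arctan2(r,w); x,y=x/r*a,y/r*a
    else: x,y=x/w,y/w
    return np.array([K[0,0]*x+K[0,2],K[1,1]*y+K[1,2]])
E
python3 - <<'E'
from h import *
s=snapshot("scene");d=snapshot("side");w=snapshot("wrist")
print("spacer scene bottom",cast(s,(372,293),0),cast(s,(396,275),0)," side",cast(d,(202,171),0),cast(d,(219,167),0))
print("board scene",[cast(s,u,18).round() for u in [(228,167),(354,212),(332,261),(196,203)]])
print("wrist board", [cast(w,u,18,True).round() for u in [(246,250),(103,17),(211,0),(138,190)]])
print("tool", [cast(d,u,6).round() for u in [(294,322),(355,292)]])
E
```

```text
spacer scene bottom [526.77222513 314.65472419   0.        ] [461.56957676 336.39356951   0.        ]  side [480.70483108 313.81141916   0.        ] [538.64568457 309.88836154   0.        ]
board scene [array([ 443., -126.,   18.]), array([382., 196.,  18.]), array([522., 219.,  18.]), array([ 576., -110.,   18.])]
wrist board [array([ 579., -118.,   18.]), array([392., 202.,  18.]), array([539., 204.,  18.]), array([436., -34.,  18.])]
tool [array([ 358., -334.,    6.]), array([ 508., -337.,    6.])]
```

```bash
python3 -m creep '{"translation": [[43,-20,-4],[43,-20,-4],[43,-20,-4],[43,-20,-4],[43,-20,-4],[0,0,0],[0,0,0],[0,0,0]], "rotation": [[0,0,0],[0,0,0],[0,0,0],[0,0,0],[0,0,0],[0,0,0],[0,0,0],[0,0,0]], "claw": [85,60,60,60,60,60,60,60]}'
python3 - <<'E'
from h import *
s=snapshot("wrist"); cv2.imwrite("pics/w1.png",s["frame"][:,:,::-1])
st=sense();print(st['time'],st['tool_pos'],st['tcp_rot'],st['finger_gap'],s["extrinsics"])
E
```

```text
time: 1.1
tool_pos: [500.3, 214.3, 251.1]
tcp_rot: [-180.0, 0.0, 90.0]
ft_force: [-1.8, 0.4, 0.3]
finger_gap: 59.9
1.15 [500.43285202 213.94059139 251.02750539] [-1.79985512e+02  2.69525476e-02  8.99255728e+01] 59.945427751804345 [[ 9.99999618e-01  5.04069962e-04  7.14594986e-04  4.99750112e+02]
 [-6.80206883e-04  9.61914437e-01  2.73349873e-01  2.84324711e+02]
 [-5.49591774e-04 -2.73350255e-01  9.61914412e-01  3.94286000e+02]
 [ 0.00000000e+00  0.00000000e+00  0.00000000e+00  1.00000000e+00]]
```

View pics/w1.png

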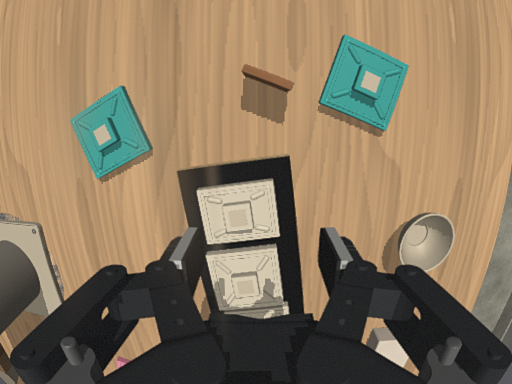

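```bash
python3 - <<'E'
from h import *
im=cv2.imread("pics/w1.png")
a=cv2.resize(im[50:135,225:310],None,fx=7,fy=7,interpolation=cv2.INTER_CUBIC)
cv2.imwrite("pics/w1a.png",a)
b=cv2.resize(im[145:275,165:310],None,fx=5,fy=4.6,interpolation=cv2.INTER_CUBIC)
cv2.imwrite("pics/w1b.png",b)
E
```

```text
(no output)
```

View pics/w1a.png

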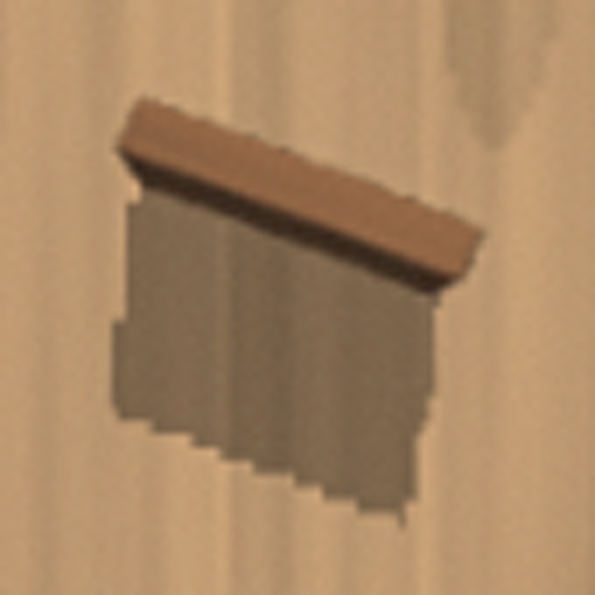

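View pics/w1b.png

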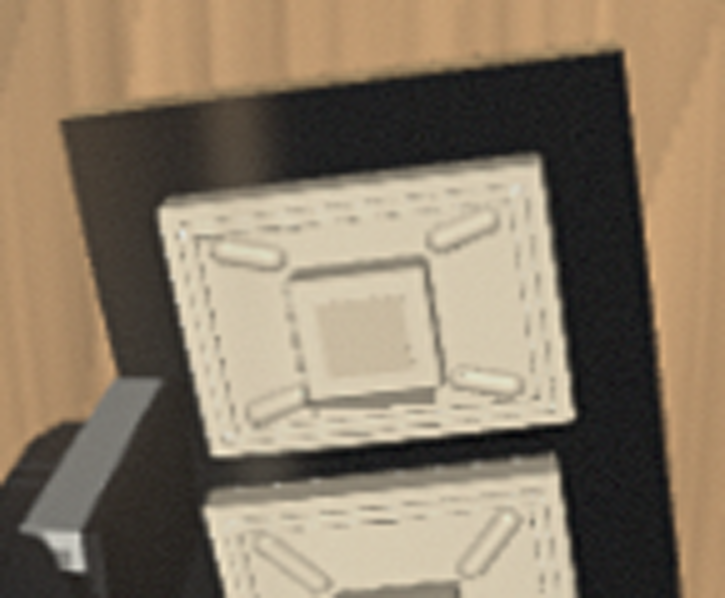

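```bash
python3 - <<'E'
from h import *
s=snapshot("wrist")
def A(p): return (p[0]/7+225-.5,p[1]/7+50-.5)
def B(p): return (p[0]/5+165-.5,p[1]/4.6+145-.5)
c=np.array([cast(s,A(p),55,True) for p in [(143,97),(484,233),(460,275),(118,150)]]);print(c.round(1),c.mean(0))
e=(c[1]-c[0]+c[2]-c[3]);print("yaw",np.degrees(np.arctan2(e[1],e[0])),np.hypot(*e[:2])/2, np.linalg.norm(c[3]-c[0]),np.linalg.norm(c[2]-c[1]))
t=np.array([cast(s,B(p),32,True) for p in [(160,205),(540,155),(575,422),(212,457)]]);print(t.round(1),t.mean(0))
for e in (t[1]-t[0],t[2]-t[3]): print("yaw",np.degrees(np.arctan2(e[1],e[0])),np.hypot(*e[:2]))
for e in (t[0]-t[3],t[1]-t[2]): print("yaw",np.degrees(np.arctan2(-e[0],e[1])),np.hypot(*e[:2]))
m=np.array([cast(s,B(p),32,True) for p in [(205,505),(557,470)]]);print(m, np.degrees(np.arctan2(*(m[1]-m[0])[[1,0]])))
b=np.array([cast(s,B(p),18,True) for p in [(62,120),(622,50)]]);print(b, np.degrees(np.arctan2(*(b[1]-b[0])[[1,0]])),np.linalg.norm(b[1]-b[0]))
E
```

```text
[[482.2 332.6  55. ]
 [536.9 310.4  55. ]
 [533.  303.4  55. ]
 [478.2 323.9  55. ]] [507.55764768 317.56272368  55.        ]
yaw -21.258835999637586 58.771297525286116 9.609188457287138 7.982844114890567
[[416.9 179.5  32. ]
 [514.4 193.6  32. ]
 [524.7 113.5  32. ]
 [425.7 101.3  32. ]] [470.4382838  147.00252372  32.        ]
yaw 8.223428123478335 98.55878465018957
yaw 7.011388473848166 99.77347792117988
yaw 6.423151408746299 78.70888412646228
yaw 7.315405127774557 80.79063850733286
[[422.46681339  84.84639789  32.        ]
 [520.17079822  97.73846666  32.        ]] 7.516770701529661
[[388.11446132 201.11080608  18.        ]
 [535.87200225 220.39558789  18.        ]] 7.436005837253058 149.01071676520885
```

The spacer is at about (507.6, 317.6) with yaw −21.3°. The board's yaw is about 7.4°, and the wide joint, about 16 mm, lies on the short (+y) side. Moving above the spacer now.

```bash
python3 -m creep '{"translation": [[34.2,2.5,15],[34.2,2.5,15],[34.2,2.6,15],[0,0,15],[0,0,15],[0,0,15],[0,0,15],[0,0,15],[0,0,15],[0,0,15]], "rotation": [[0,0,-0.15],[0,0,0],[0,0,0],[0,0,-0.15],[0,0,-0.15],[0,0,-0.15],[0,0,-0.15],[0,0,-0.15],[0,0,-0.15],[0,0,-0.15]], "claw": [40,40,40,40,40,40,40,40,40,40]}'
python3 -m creep '{"translation": [[0,0,0],[0,0,0],[0,0,0]], "rotation": [[0,0,0],[0,0,0],[0,0,0]], "claw": [40,40,40]}'
python3 - <<'E'
from h import *
s=snapshot("wrist"); cv2.imwrite("pics/w2.png",s["frame"][:,:,::-1])
print(sense()['tool_pos'],proj(s,sense()['tool_pos'],True))
E
```

```text
time: 2.2
tool_pos: [498.1, 316.2, 100.4]
tcp_rot: [-180.0, -0.0, 159.0]
ft_force: [-0.1, -0.3, -0.5]
finger_gap: 40.0
time: 2.5
tool_pos: [498.2, 317.4, 102.3]
tcp_rot: [179.9, 0.1, 158.5]
ft_force: [-0.7, -0.4, 0.8]
finger_gap: 39.9
[498.27794964 317.67222624 102.54094143] [259.95178264 240.88917382]
```

View pics/w2.png

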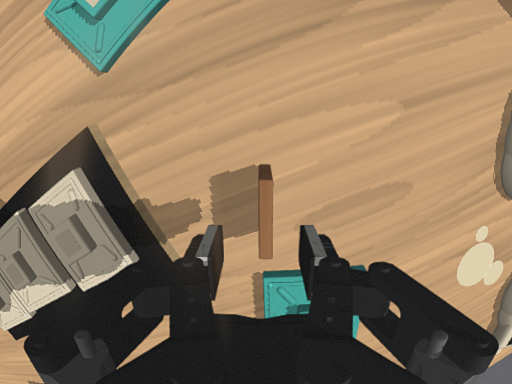

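```bash
python3 - <<'E'
from h import *
s=snapshot("wrist"); im=s["frame"][:,:,::-1]
cv2.imwrite("pics/w2a.png",cv2.resize(im[150:275,205:325],None,fx=4.6,fy=4.6,interpolation=cv2.INTER_CUBIC))
hsv=cv2.cvtColor(im,cv2.COLOR_BGR2HSV); print(hsv[200:204,255:280].tolist()[0])
E
```

```text
[[16, 100, 127], [15, 99, 129], [15, 102, 130], [13, 121, 105], [13, 133, 125], [13, 133, 148], [13, 133, 148], [13, 131, 146], [13, 130, 145], [13, 133, 146], [13, 127, 147], [13, 133, 146], [13, 130, 147], [13, 130, 149], [13, 135, 151], [13, 132, 155], [13, 135, 147], [13, 121, 143], [15, 105, 199], [15, 104, 206], [16, 104, 205], [16, 106, 203], [16, 102, 202], [16, 103, 201], [16, 103, 201]]
```

View pics/w2a.png

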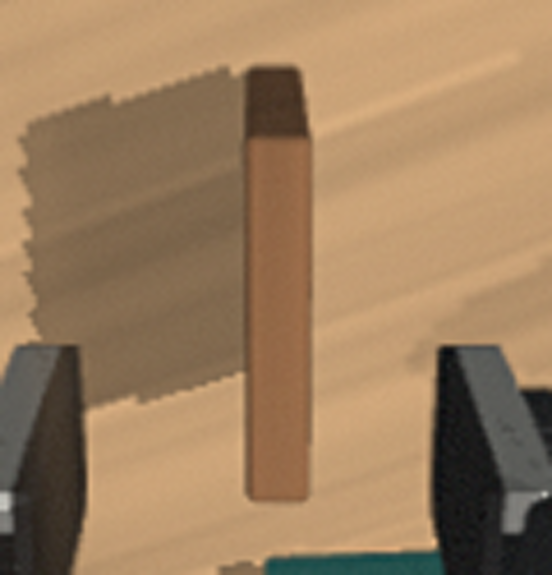

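```bash
python3 - <<'E'
from h import *
s=snapshot("wrist");st=sense()
A=lambda p:(p[0]/4.6+205-.5,p[1]/4.6+150-.5)
c=np.array([cast(s,A(p),55,True) for p in [(247,137),(310,137),(309,500),(247,500)]]);print(c.round(1),c.mean(0))
e=c[0]-c[3]+c[1]-c[2];print(np.degrees(np.arctan2(e[1],e[0])),np.linalg.norm(e)/2,np.linalg.norm(c[1]-c[0]),np.linalg.norm(c[2]-c[3]))
print(st['tool_pos'],st['tcp_rot'])
from scipy.spatial.transform import Rotation as R
M=R.from_euler('xyz',st['tcp_rot'],degrees=True).as_matrix();print(M.T@(c.mean(0)-st['tool_pos']))
E
```

```text
[[477.5 324.8  55. ]
 [480.8 333.2  55. ]
 [536.2 312.1  55. ]
 [532.6 303.   55. ]] [506.76994705 318.26776467  55.        ]
158.799424776966 59.20784968432873 9.059364510151223 9.829802972868647
[498.07459546 317.80054653 102.40750809] [1.79923956e+02 6.52896771e-02 1.58644356e+02]
[-7.87414427  3.53866637 47.42124996]
```

```bash
python3 -m creep '{"translation": [[-8,3.5,0],[0,0,20],[0,0,20],[0,0,20],[0,0,18],[0,0,0],[0,0,0],[0,0,0],[0,0,0],[0,0,0]], "rotation": [[0,0,0],[0,0,0],[0,0,0],[0,0,0],[0,0,0],[0,0,0],[0,0,0],[0,0,0],[0,0,0],[0,0,0]], "claw": [40,40,40,40,40,40,40,9,6,6]}' 30
python3 -m creep '{"translation": [[0,0,0],[0,0,0],[0,0,0],[0,0,0]], "rotation": [[0,0,0],[0,0,0],[0,0,0],[0,0,0]], "claw": [6,6,6,6]}'
python3 - <<'E'
from h import *
s=snapshot("wrist"); cv2.imwrite("pics/w3.png",s["frame"][:,:,::-1])
E
```

```text
time: 3.65
tool_pos: [507.2, 318.5, 24.9]
tcp_rot: [179.9, 0.1, 158.8]
ft_force: [0.0, 0.3, 4.4]
finger_gap: 9.8
time: 4.05
tool_pos: [507.1, 318.5, 24.8]
tcp_rot: [179.9, 0.1, 158.8]
ft_force: [0.4, 0.3, 6.2]
finger_gap: 10.0
```

View pics/w3.png

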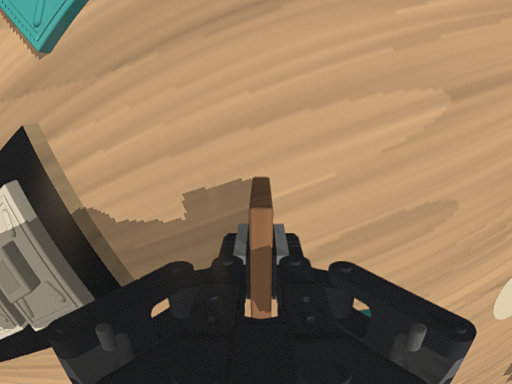

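```bash
python3 -m creep '{"translation": [[0,0,-30],[0,0,-40],[0,0,-30],[-8.2,-36,0],[-8.2,-36,0],[-8.2,-36,0],[-8.2,-36,0],[-8.2,-36,0],[-8.5,-35.7,0],[0,0,0]], "rotation": [[0,0,0],[0,0,0],[0,0,0],[0,0,0],[0,0,0],[0,0,0],[0,0,0],[0,0,0],[0,0,0],[0,0,-0.125]], "claw": [6,6,6,6,6,6,6,6,6,6]}'
python3 -m creep '{"translation": [[0,0,0],[0,0,0],[0,0,0],[0,0,0],[0,0,0],[0,0,0]], "rotation": [[0,0,-0.125],[0,0,-0.125],[0,0,-0.125],[0,0,0],[0,0,0],[0,0,0]], "claw": [6,6,6,6,6,6]}'
python3 - <<'E'
from h import *
s=snapshot("wrist"); im=s["frame"][:,:,::-1];cv2.imwrite("pics/w4.png",im)
cv2.imwrite("pics/w4a.png",cv2.resize(im[60:300,140:400],None,fx=3,fy=2.5,interpolation=cv2.INTER_CUBIC))
print(sense()['tool_pos'],sense()['tcp_rot'],sense()['time'])
E
```

```text
time: 5.1
tool_pos: [473.4, 95.4, 123.3]
tcp_rot: [-179.9, 0.0, 165.8]
ft_force: [-0.1, 0.4, -0.7]
finger_gap: 9.4
time: 5.7
tool_pos: [474.0, 99.1, 123.3]
tcp_rot: [180.0, 0.0, -172.8]
ft_force: [-0.6, 0.2, -0.4]
finger_gap: 9.4
[473.9797454   99.03289344 123.30093367] [-1.79999965e+02 -1.15209595e-03 -1.72723775e+02] 5.75
```

View pics/w4.png

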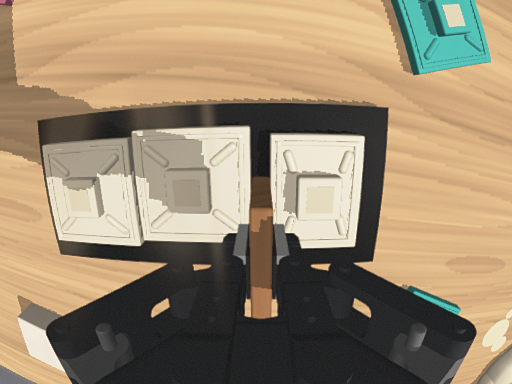

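View pics/w4a.png

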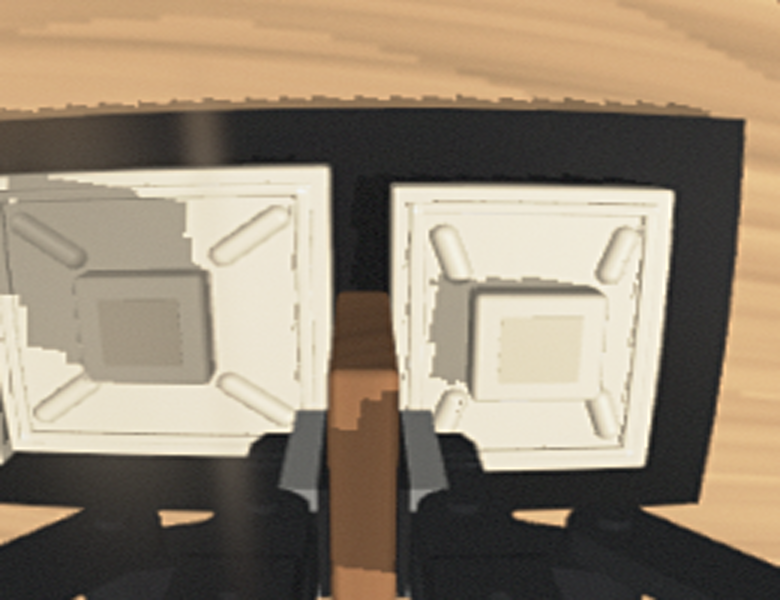

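```bash
cat > edge.py <<'E'
from h import *
from scipy.spatial.transform import Rotation as R
st=sense(); s=snapshot("wrist"); g=cv2.GaussianBlur(cv2.cvtColor(s["frame"],cv2.COLOR_RGB2GRAY),(3,3),0).astype(float)
def cross(row,c0,c1,rising):
    seg=g[row,c0:c1]; d=np.diff(seg)*(1 if rising else -1); i=int(np.argmax(d))
    w=np.clip(d[max(0,i-2):i+3],0,None); return c0+(w*np.arange(max(0,i-2),max(0,i-2)+len(w))).sum()/w.sum()+.5
M=R.from_euler('xyz',st['tcp_rot'],degrees=True).as_matrix(); 
def tool(uv,z): return M.T@(cast(s,uv,z,True)-st['tool_pos'])
E
python3 - <<'E'
from edge import *
print(st['tool_pos'],st['tcp_rot'][2])
def fit(rows,c0,c1,r,z):
    P=np.array([cast(s,(cross(v,c0,c1,r),v),z,True) for v in rows]); Q=np.array([M.T@(p-st['tool_pos']) for p in P])
    k=np.polyfit(Q[:,0],Q[:,1],1); res=Q[:,1]-np.polyval(k,Q[:,0])
    print("tool y at x=0: %.2f slope deg %.2f yaw %.2f rms %.2f"%(k[1],np.degrees(np.arctan(k[0])),(st['tcp_rot'][2]-np.degrees(np.arctan(k[0])))%180,res.std()),Q[[0,-1]].round(1).tolist())
fit(range(135,215,3),240,262,False,32)
fit(range(142,215,3),262,280,True,32)
fit(range(142,240,3),355,375,False,32)
# spacer bottom: edge at z = tcp-24.9
fit(range(188,206,2),244,258,True,st['tool_pos'][2]-0)
c=lambda x,y:(x/3+140-.5+.0,y/2.5+60-.5)
print("corners mid +row side", tool(c(330,166),32), tool(c(391,185),32), tool(c(673,189),32))
for p in [(338,291),(390,291),(330,370),(398,370)]: print(c(*p), [tool(c(*p),z).round(1).tolist() for z in (98,153)])
E
```

```text
[473.9797454   99.03289344 123.30093367] -172.72377517964318
tool y at x=0: -8.20 slope deg 0.96 yaw 6.31 rms 0.38 [[46.5, -7.8, 91.3], [-18.8, -9.4, 91.3]]
tool y at x=0: 9.54 slope deg -2.38 yaw 9.65 rms 0.44 [[40.9, 8.4, 91.3], [-19.7, 11.1, 91.3]]
tool y at x=0: 86.24 slope deg -0.30 yaw 7.57 rms 0.09 [[42.4, 86.0, 91.3], [-43.8, 86.8, 91.3]]
tool y at x=0: -7.79 slope deg 2.96 yaw 4.31 rms 0.08 [[28.9, -6.2, 0.0], [20.4, -6.6, 0.0]]
corners mid +row side [53.7580127  -7.86579526 91.30201948] [47.71295516  8.12333671 91.3018881 ] [48.16981967 85.50911699 91.30184978]
(252.16666666666669, 175.9) [[29.0, -4.0, 25.3], [42.2, -2.3, -29.7]]
(269.5, 175.9) [[29.0, 6.1, 25.3], [42.2, 4.5, -29.7]]
(249.5, 207.5) [[9.5, -5.7, 25.3], [29.0, -3.5, -29.7]]
(272.16666666666663, 207.5) [[9.5, 7.9, 25.3], [29.0, 5.7, -29.7]]
```

```bash
python3 - <<'E'
from edge import *
def fit(rows,c0,c1,r,z):
    C=[cross(v,c0,c1,r) for v in rows]
    Q=np.array([tool((c,v),z) for c,v in zip(C,rows)])
    k=np.polyfit(Q[:,0],Q[:,1],1); print("y0 %.2f y30 %.2f yaw %.2f"%(k[1],np.polyval(k,30),(st['tcp_rot'][2]-np.degrees(np.arctan(k[0])))%180),Q[:,1].round(1))
fit(range(132,172,3),240,262,False,32)
fit(range(138,172,3),262,280,True,32)
fit(range(138,240,3),355,375,False,32)
fit(range(150,172,3),130,150,True,32)
E
```

```text
y0 -7.37 y30 -7.69 yaw 7.91 [-7.8 -7.9 -7.8 -7.8 -7.8 -7.8 -7.8 -7.8 -7.7 -7.6 -7.6 -7.6 -7.6 -7.6]
y0 8.48 y30 8.47 yaw 7.32 [8.5 8.5 8.5 8.5 8.5 8.5 8.5 8.5 8.5 8.5 8.5 8.5]
y0 86.22 y30 86.11 yaw 7.53 [86.2 86.1 86.  86.  86.1 86.1 86.2 86.2 86.2 86.2 86.2 86.1 86.  86.1
 86.1 86.1 86.2 86.2 86.2 86.2 86.3 86.3 86.2 86.3 86.3 86.2 86.3 86.3
 86.3 86.2 86.3 86.4 86.4 86.7]
y0 -107.34 y30 -107.76 yaw 8.10 [-107.8 -107.8 -107.9 -107.8 -107.7 -107.7 -107.7 -107.4]
```

```bash
python3 -m creep '{"translation": [[0,-0.8,20],[0,0,20],[0,0,16],[0,0,8],[0,0,0],[0,0,0],[0,0,0]], "rotation": [[0,0,0],[0,0,0],[0,0,0],[0,0,0],[0,0,0],[0,0,0],[0,0,0]], "claw": [6,6,6,6,6,6,6]}'
python3 - <<'E'
from h import *
s=snapshot("wrist"); im=s["frame"][:,:,::-1]
cv2.imwrite("pics/w5a.png",cv2.resize(im[80:280,140:400],None,fx=3,fy=3,interpolation=cv2.INTER_CUBIC))
print(sense()['tool_pos'],sense()['tcp_rot'],sense()['time'])
E
```

```text
time: 6.55
tool_pos: [475.0, 98.3, 60.4]
tcp_rot: [-180.0, 0.1, -172.6]
ft_force: [1.2, -0.0, 0.1]
finger_gap: 9.7
[475.01916228  98.30381415  60.39910513] [-1.79997918e+02  1.07554389e-01 -1.72605066e+02] 6.6
```

View pics/w5a.png

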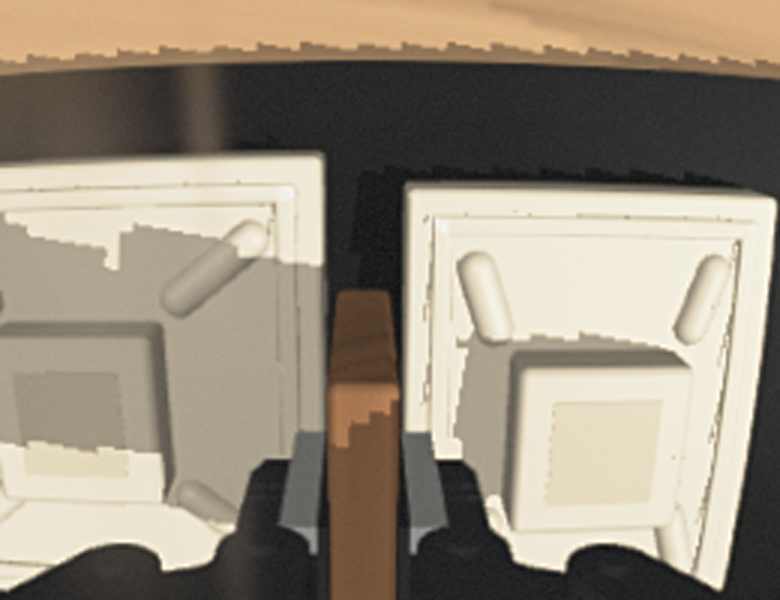

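```bash
python3 -m creep '{"translation": [[0,0.5,0],[0,0,5],[0,0,5],[0,0,4],[0,0,0],[0,0,0]], "rotation": [[0,0,0],[0,0,0],[0,0,0],[0,0,0],[0,0,0],[0,0,0]], "claw": [6,6,6,6,6,6]}'
python3 - <<'E'
from h import *
s=snapshot("wrist"); im=s["frame"][:,:,::-1]
cv2.imwrite("pics/w6a.png",cv2.resize(im[80:280,140:400],None,fx=3,fy=3,interpolation=cv2.INTER_CUBIC))
print(sense()['tool_pos'],sense()['tcp_rot'],sense()['time'])
E
```

```text
time: 7.2
tool_pos: [473.8, 98.7, 45.0]
tcp_rot: [-180.0, -0.0, -172.6]
ft_force: [0.5, -0.4, 0.2]
finger_gap: 9.4
[474.02334477  98.69410823  45.2240665 ] [-1.79999700e+02 -1.29614707e-02 -1.72596180e+02] 7.25
```

View pics/w6a.png

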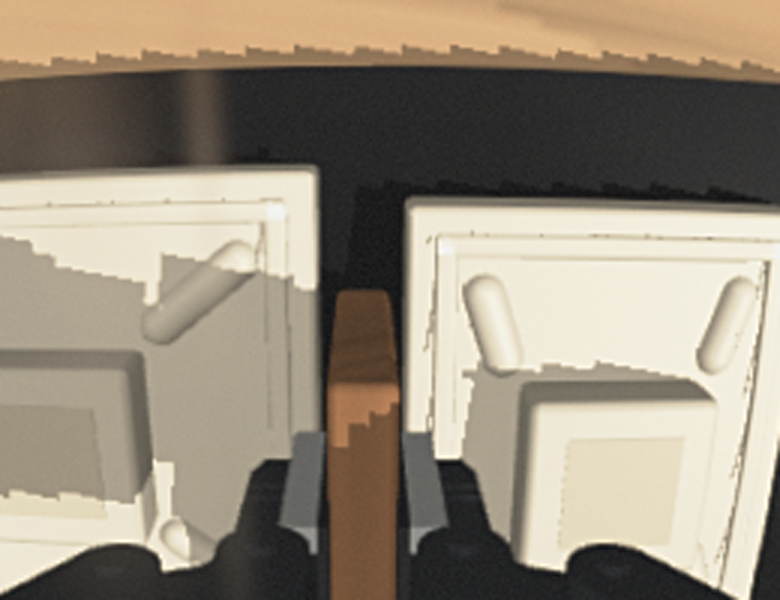

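The spacer is in the joint with clearance on both sides (bottom edge at crop (335–390, 291), joint edges at 318 and 405). Lowering it the last bit.

```bash
python3 -m creep '{"translation": [[0,0,1],[0,0,1],[0,0,0]], "rotation": [[0,0,0],[0,0,0],[0,0,0]], "claw": [6,6,6]}'
python3 -m creep '{"translation": [[0,0,0.6],[0,0,0]], "rotation": [[0,0,0],[0,0,0]], "claw": [6,6]}'
```

```text
time: 7.55
tool_pos: [474.0, 98.7, 43.2]
tcp_rot: [180.0, -0.0, -172.6]
ft_force: [-0.7, -0.1, -0.2]
finger_gap: 9.6
time: 7.75
tool_pos: [474.2, 98.7, 42.8]
tcp_rot: [-180.0, 0.0, -172.6]
ft_force: [-0.2, -0.6, 1.4]
finger_gap: 9.3
```

```bash
python3 -m creep '{"translation": [[0,0,0.4],[0,0,0],[0,0,0]], "rotation": [[0,0,0],[0,0,0],[0,0,0]], "claw": [6,6,6]}'
```

```text
time: 8.05
tool_pos: [474.2, 98.7, 42.8]
tcp_rot: [-180.0, 0.0, -172.6]
ft_force: [-3.5, -0.9, 6.4]
finger_gap: 9.6
```

Contact with the board. Releasing and rising.

```bash
python3 -m creep '{"translation": [[0,0,0],[0,0,0],[0,0,0],[0,0,0],[0,0,-10],[0,0,-20],[0,0,-30],[0,0,-30],[0,0,-20],[0,0,0]], "rotation": [[0,0,0],[0,0,0],[0,0,0],[0,0,0],[0,0,0],[0,0,0],[0,0,0],[0,0,0],[0,0,0],[0,0,0]], "claw": [12,16,20,22,22,22,22,22,22,22]}'
python3 - <<'E'
from h import *
s=snapshot("wrist"); im=s["frame"][:,:,::-1]
cv2.imwrite("pics/w7.png",im)
print(sense()['tool_pos'],sense()['tcp_rot'],sense()['time'])
E
```

```text
time: 9.05
tool_pos: [476.6, 99.0, 156.8]
tcp_rot: [-180.0, 0.4, -172.6]
ft_force: [-0.3, 0.6, 0.8]
finger_gap: 22.0
[475.46775095  98.87078229 154.49038177] [-179.99225818    0.23984539 -172.59292184] 9.1
```

View pics/w7.png

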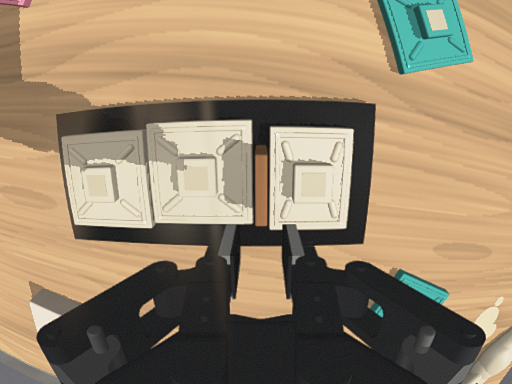

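```bash
python3 -m creep '{"translation": [[2.7,-29,0],[2.7,-29.3,0],[0,0,0],[0,0,0],[0,0,0],[0,0,0],[0,0,0],[0,0,0],[0,0,0],[0,0,0]], "rotation": [[0,0,0],[0,0,0],[0,0,0.142],[0,0,0.142],[0,0,0.142],[0,0,0.142],[0,0,0.142],[0,0,0.142],[0,0,0.142],[0,0,0.142]], "claw": [22,22,50,50,50,50,50,50,50,50]}'
python3 -m creep '{"translation": [[0,0,0],[0,0,0],[0,0,0],[0,0,0],[0,0,0],[0,0,0]], "rotation": [[0,0,0.142],[0,0,0.142],[0,0,0.142],[0,0,0],[0,0,0],[0,0,0]], "claw": [50,50,50,50,50,50]}'
python3 - <<'E'
from h import *
s=snapshot("wrist"); im=s["frame"][:,:,::-1]
cv2.imwrite("pics/w8.png",im)
cv2.imwrite("pics/w8a.png",cv2.resize(im[90:290,160:360],None,fx=3,fy=3,interpolation=cv2.INTER_CUBIC))
print(sense()['tool_pos'],sense()['tcp_rot'],sense()['time'])
E
```

```text
time: 10.1
tool_pos: [475.2, 40.2, 150.6]
tcp_rot: [-179.9, -0.1, 122.0]
ft_force: [0.1, -1.1, -0.2]
finger_gap: 50.1
time: 10.7
tool_pos: [475.8, 40.2, 151.7]
tcp_rot: [-179.9, -0.0, 98.1]
ft_force: [0.4, 0.4, 0.1]
finger_gap: 49.9
[475.97063423  40.2214447  151.90341857] [-1.79962820e+02 -7.60184941e-03  9.80595876e+01] 10.75
```

View pics/w8.png

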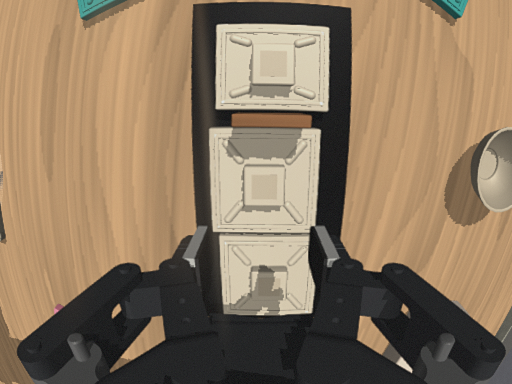

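View pics/w8a.png

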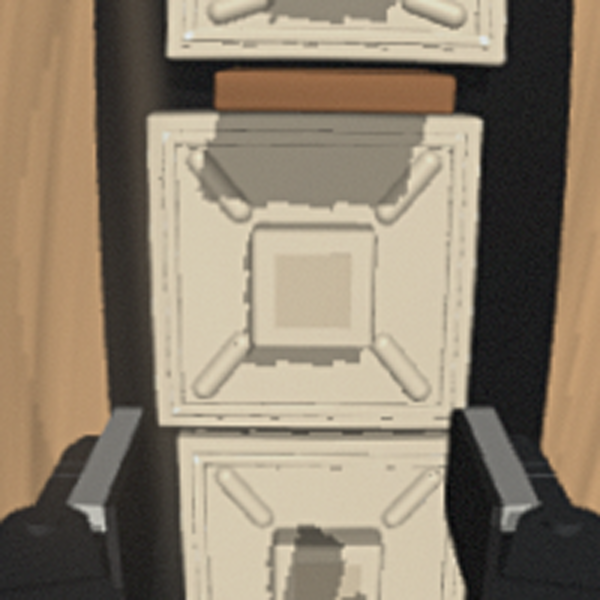

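```bash
python3 - <<'E'
from edge import *
A=lambda p:(p[0]/3+160-.33,p[1]/3+90-.33)
for nm,z,P in [("boss",46,[(253,228),(374,226),(373,344),(252,345)]),("tile",32,[(148,118),(482,119),(470,425),(160,425)]),("short",32,[(168,60),(505,67)]),("long",32,[(178,436)])]:
    c=np.array([tool(A(p),z) for p in P]);w=np.array([cast(s,A(p),z,True) for p in P]);print(nm,c.round(1).tolist(),c.mean(0).round(2),w.mean(0).round(1))
    if len(P)>1:e=w[1]-w[0];print(np.degrees(np.arctan2(e[1],e[0])),np.linalg.norm(e))
    if len(P)>3:
        e=w[2]-w[3];print(np.degrees(np.arctan2(e[1],e[0])))
        for e in(w[0]-w[3],w[1]-w[2]):print(np.degrees(np.arctan2(-e[0],e[1])),np.linalg.norm(e))
# board left/right edges at z=18 and short tile sides
g2=g
def fitx(rows,c0,c1,r,z):
    Q=np.array([tool((cross(v,c0,c1,r),v),z) for v in rows]);k=np.polyfit(Q[:,0],Q[:,1],1)
    print("y=%.2f at x=0, yaw %.2f"%(k[1],(st['tcp_rot'][2]-np.degrees(np.arctan(k[0])))-90),Q[:,1].round(1)[::4])
fitx(range(60,200,4),185,203,False,18); fitx(range(60,200,4),342,356,True,18)
fitx(range(35,100,3),205,225,True,32); fitx(range(35,100,3),320,338,False,32)
fitx(range(140,225,3),203,220,True,32); fitx(range(140,225,3),312,328,False,32)
E
```

```text
boss [[19.1, -14.8, 105.9], [19.7, 19.7, 105.9], [-15.8, 20.1, 105.9], [-16.1, -15.7, 105.9]] [  1.7    2.31 105.9 ] [478.   42.2  46. ]
9.05693964164526 34.51002369131895
8.54245090236701
6.699100786784837 35.235161354538235
8.777359368977812 35.5271054325876
tile [[49.9, -46.6, 119.9], [49.7, 52.7, 119.9], [-48.8, 53.9, 119.9], [-48.7, -47.1, 119.9]] [  0.52   3.21 119.9 ] [479.   41.2  32. ]
7.975762866520397 99.32511356722478
7.989738754252068
7.753775924182548 98.58669550938794
8.72016478474817 98.56964122888782
short [[67.0, -40.2, 119.9], [65.6, 59.3, 119.9]] [ 66.3    9.55 119.91] [476.  107.2  32. ]
7.215510633811516 99.60176487237095
long [[-52.6, -41.4, 119.9]] [-52.56 -41.4  119.92] [442.3 -17.6  32. ]
y=-66.71 at x=0, yaw 7.47 [-65.4 -65.7 -65.8 -65.9 -66.  -66.3 -66.4 -66.8 -66.8]
y=83.29 at x=0, yaw 7.51 [84.5 84.2 84.1 84.1 83.9 83.6 83.4 83.3 83.3]
y=-41.36 at x=0, yaw 7.53 [-40.2 -40.2 -40.5 -40.3 -40.7 -40.6]
y=58.20 at x=0, yaw 7.52 [59.6 59.3 59.2 59.1 59.1 59. ]
y=-47.70 at x=0, yaw 7.49 [-47.2 -47.4 -47.4 -47.6 -47.7 -47.9 -47.8 -48.1]
y=52.03 at x=0, yaw 7.68 [52.3 52.1 52.1 52.2 52.1 51.8 51.7 51.7]
```

```bash
python3 -m creep '{"translation": [[0.8,2.3,25],[0,0,30],[0,0,30],[0,0,20],[0,0,5],[0,0,0],[0,0,0],[0,0,0]], "rotation": [[0,0,0.009],[0,0,0],[0,0,0],[0,0,0],[0,0,0],[0,0,0],[0,0,0],[0,0,0]], "claw": [50,50,50,50,50,50,50,50]}'
python3 - <<'E'
from h import *
s=snapshot("wrist"); im=s["frame"][:,:,::-1]
cv2.imwrite("pics/w9.png",im)
d=snapshot("side")["frame"][:,:,::-1]; cv2.imwrite("pics/s9.png",cv2.resize(d[140:260,170:330],None,fx=5,fy=5,interpolation=cv2.INTER_CUBIC))
print(sense()['tool_pos'],sense()['tcp_rot'],sense()['time'])
E
```

```text
time: 11.6
tool_pos: [479.8, 41.3, 43.9]
tcp_rot: [179.8, 0.0, 97.4]
ft_force: [-1.5, -0.4, -0.4]
finger_gap: 49.8
[479.42812312  41.30085016  43.5910361 ] [1.79871751e+02 1.77333527e-02 9.73982983e+01] 11.7
```

View pics/w9.png

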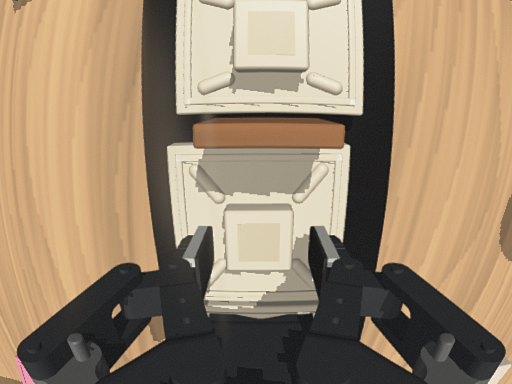

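View pics/s9.png

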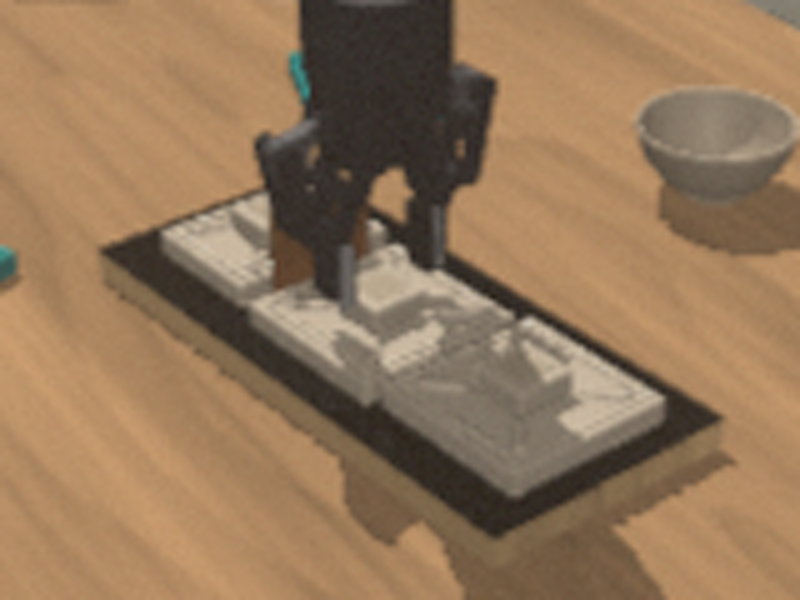

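```bash
python3 -m creep '{"translation": [[0,0,4],[0,0,4],[0,0,2.3],[0,0,0],[0,0,0],[0,0,0],[0,0,0],[0,0,0],[0,0,0],[0,0,0]], "rotation": [[0,0,0],[0,0,0],[0,0,0],[0,0,0],[0,0,0],[0,0,0],[0,0,0],[0,0,0],[0,0,0],[0,0,0]], "claw": [50,50,50,44,42,40,38,36,34,32]}' 30
python3 - <<'E'
from h import *
s=snapshot("wrist"); im=s["frame"][:,:,::-1]
cv2.imwrite("pics/w10.png",im)
print(sense())
E
```

```text
time: 12.7
tool_pos: [478.6, 41.3, 32.3]
tcp_rot: [180.0, 0.0, 97.4]
ft_force: [-0.2, -0.4, 3.0]
finger_gap: 35.2
{'time': 12.75, 'joint_pos': array([-1.18584491e+00,  3.45831455e-01,  1.14701629e+02, -3.87886638e-04,
        6.49224262e+01, -8.57663410e+00]), 'qd': array([-0.05321578, -0.04864176,  0.09496514, -0.10100354,  0.02021868,
        0.05027415]), 'joint_efforts': array([-5.09155565e-02, -4.22644579e+01, -4.21629310e+01, -4.62401484e-03,
       -2.32410966e-01,  6.75132003e-03]), 'tool_pos': array([478.65412401,  41.30066026,  32.29403098]), 'tcp_rot': array([1.79970276e+02, 4.83836648e-03, 9.73909522e+01]), 'ft_force': array([-0.38850763,  1.04282532,  3.52235007]), 'wrist_torque': array([-0.03151253,  0.11274916, -0.00283431]), 'finger_gap': 35.25341618106538}
```

View pics/w10.png

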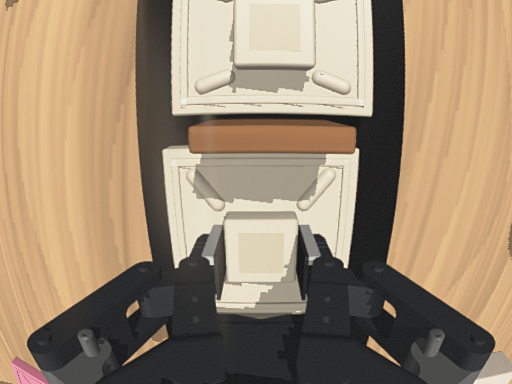

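```bash
python3 -m creep '{"translation": [[0,0,0],[0,0,0],[0,0,0]], "rotation": [[0,0,0],[0,0,0],[0,0,0]], "claw": [30,30,30]}' 90
cat > meas.py <<'E'
from edge import *
print(st['tool_pos'],st['tcp_rot'],st['ft_force'],st['finger_gap'])
def fitx(n,rows,c0,c1,r,z):
    C=[cross(v,c0,c1,r) for v in rows]
    Q=np.array([tool((c,v),z) for c,v in zip(C,rows)]);k=np.polyfit(Q[:,0],Q[:,1],1)
    res=Q[:,1]-np.polyval(k,Q[:,0]);ok=abs(res)<2*res.std()+.05;k=np.polyfit(Q[ok,0],Q[ok,1],1)
    print(n,"y@x=60 %.2f y@0 %.2f yaw %.2f rms %.2f col %.1f"%(np.polyval(k,60),k[1],(st['tcp_rot'][2]-np.degrees(np.arctan(k[0])))-90,res[ok].std(),C[0]));return k
import sys
off=float(sys.argv[1]) if len(sys.argv)>1 else 0
k=[fitx("boardL",range(40,200,4),128,168,False,18),fitx("boardR",range(40,200,4),375,412,True,18),
fitx("shortL",range(20,105,3),164,184,True,32),fitx("shortR",range(20,105,3),352,382,False,32),
fitx("tileL",range(165,230,3),int(152+off),int(182+off),True,32),fitx("tileR",range(165,230,3),int(340+off),int(366+off),False,32)]
m=[(k[i]+k[i+1])/2 for i in (0,2,4)]
for n,q in zip(("board","short","tile"),m): print(n,"centre at x=75 %.2f, x=20 %.2f"%(np.polyval(q,75),np.polyval(q,20)))
E
python3 meas.py
```

```text
time: 13.05
tool_pos: [479.0, 41.3, 32.7]
tcp_rot: [179.9, 0.0, 97.4]
ft_force: [-0.4, -0.4, 5.8]
finger_gap: 33.9
[479.01567752  41.31125956  32.65314496] [1.79931223e+02 9.76945743e-03 9.73924911e+01] [-0.38529528 -0.44702894  5.79456923] 33.93777354343044
boardL y@x=60 -70.20 y@0 -70.16 yaw 7.44 rms 0.04 col 134.9
boardR y@x=60 80.18 y@0 80.32 yaw 7.53 rms 0.05 col 403.3
shortL y@x=60 -44.58 y@0 -44.42 yaw 7.55 rms 0.04 col 171.1
shortR y@x=60 54.80 y@0 54.93 yaw 7.52 rms 0.02 col 370.7
tileL y@x=60 -50.30 y@0 -50.34 yaw 7.36 rms 0.03 col 163.3
tileR y@x=60 49.00 y@0 49.23 yaw 7.61 rms 0.04 col 357.7
board centre at x=75 4.97, x=20 5.05
short centre at x=75 5.07, x=20 5.21
tile centre at x=75 -0.67, x=20 -0.58
```

```bash
python3 -m creep '{"translation": [[0,1.2,0],[0,1.5,0],[0,1.5,0],[0,1.5,0],[0,0,0],[0,0,0],[0,0,0]], "rotation": [[0,0,0],[0,0,0],[0,0,0],[0,0,0],[0,0,0],[0,0,0],[0,0,0]], "claw": [30,30,30,30,30,30,30]}'
python3 meas.py 0
```

```text
time: 13.8
tool_pos: [483.7, 41.9, 32.6]
tcp_rot: [-179.9, 0.0, 97.4]
ft_force: [-7.2, -1.3, 12.2]
finger_gap: 33.7
[483.67791945  41.91417641  32.62208934] [-1.79939130e+02  7.76069403e-03  9.73950799e+01] [-7.19483247 -1.32856519 12.15238381] 33.72029871652775
boardL y@x=60 -74.61 y@0 -75.18 yaw 6.86 rms 0.13 col 128.5
boardR y@x=60 75.50 y@0 75.63 yaw 7.52 rms 0.05 col 396.2
shortL y@x=60 -42.07 y@0 -44.21 yaw 5.35 rms 1.02 col 178.9
shortR y@x=60 50.11 y@0 50.25 yaw 7.53 rms 0.04 col 362.1
tileL y@x=60 -50.36 y@0 -50.38 yaw 7.37 rms 0.03 col 163.3
tileR y@x=60 48.98 y@0 49.17 yaw 7.58 rms 0.05 col 357.8
board centre at x=75 0.50, x=20 0.30
short centre at x=75 4.27, x=20 3.35
tile centre at x=75 -0.71, x=20 -0.63
```

```bash
sed -i 's/128,168/110,160/; s/164,184/150,192/; s/375,412/370,415/; s/range(40,200,4),110/range(40,120,4),110/' meas.py
python3 -m creep '{"translation": [[0,1.1,0],[0,0,0],[0,0,0]], "rotation": [[0,0,0],[0,0,0],[0,0,0]], "claw": [30,30,30]}'
python3 meas.py 0
```

```text
time: 14.15
tool_pos: [484.7, 42.1, 32.6]
tcp_rot: [-179.9, 0.0, 97.4]
ft_force: [-8.1, -0.9, 12.3]
finger_gap: 33.7
[484.65802936  42.0698826   32.62623677] [-1.79924528e+02  6.88343840e-03  9.73986102e+01] [-8.06291151 -0.8886181  12.28739517] 33.7316802476143
boardL y@x=60 -75.83 y@0 -75.71 yaw 7.52 rms 0.04 col 126.0
boardR y@x=60 74.52 y@0 74.63 yaw 7.51 rms 0.04 col 394.7
shortL y@x=60 -50.24 y@0 -50.09 yaw 7.54 rms 0.03 col 160.4
shortR y@x=60 49.12 y@0 49.24 yaw 7.52 rms 0.04 col 360.5
tileL y@x=60 -50.36 y@0 -50.40 yaw 7.36 rms 0.04 col 163.3
tileR y@x=60 48.98 y@0 49.17 yaw 7.58 rms 0.05 col 357.8
board centre at x=75 -0.69, x=20 -0.58
short centre at x=75 -0.59, x=20 -0.47
tile centre at x=75 -0.71, x=20 -0.64
```

```bash
python3 -m creep '{"translation": [[1,0.1,0],[1,0,0],[1,0,0],[0.5,0,0],[0,0,0]], "rotation": [[0,0,0],[0,0,0],[0,0,0],[0,0,0],[0,0,0]], "claw": [30,30,30,30,30]}'
python3 -m creep '{"translation": [[0.8,0,0],[0.7,0,0],[0,0,0]], "rotation": [[0,0,0],[0,0,0],[0,0,0]], "claw": [30,30,30]}'
python3 - <<'E'
from h import *
s=snapshot("wrist"); im=s["frame"][:,:,::-1]
cv2.imwrite("pics/w11.png",cv2.resize(im[60:260,130:400],None,fx=2.9,fy=2.9,interpolation=cv2.INTER_CUBIC))
E
```

```text
time: 14.7
tool_pos: [485.5, 45.0, 32.6]
tcp_rot: [179.9, 0.1, 97.4]
ft_force: [-0.3, -3.8, 5.6]
finger_gap: 33.6
time: 15.0
tool_pos: [485.4, 46.5, 32.7]
tcp_rot: [179.9, 0.1, 97.4]
ft_force: [0.6, -3.4, 5.5]
finger_gap: 33.8
```

View pics/w11.png

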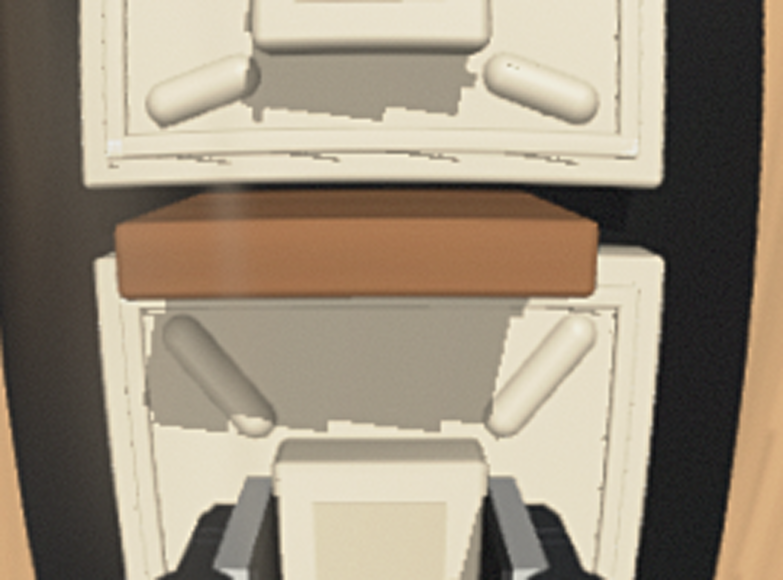

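```bash
python3 -m creep '{"translation": [[0.5,0,0],[0.3,0,0],[0,0,0]], "rotation": [[0,0,0],[0,0,0],[0,0,0]], "claw": [30,30,30]}'
python3 -m creep '{"translation": [[0.5,0,0],[0,0,0]], "rotation": [[0,0,0],[0,0,0]], "claw": [30,30]}'
python3 meas.py
```

```text
time: 15.35
tool_pos: [485.3, 47.3, 32.6]
tcp_rot: [179.9, 0.1, 97.4]
ft_force: [0.2, -5.2, 5.1]
finger_gap: 33.8
time: 15.55
tool_pos: [485.2, 47.8, 32.6]
tcp_rot: [179.9, 0.1, 97.4]
ft_force: [0.1, -4.2, 5.6]
finger_gap: 33.7
[485.20998516  47.8117925   32.63201835] [1.79922214e+02 7.06972789e-02 9.73894919e+01] [ 0.08872581 -4.19810447  5.60462822] 33.72950266440581
boardL y@x=60 -77.13 y@0 -76.94 yaw 7.57 rms 0.05 col 123.7
boardR y@x=60 73.16 y@0 73.29 yaw 7.51 rms 0.05 col 392.4
shortL y@x=60 -51.52 y@0 -51.37 yaw 7.54 rms 0.03 col 157.8
shortR y@x=60 47.81 y@0 47.94 yaw 7.52 rms 0.02 col 357.9
tileL y@x=60 -50.32 y@0 -50.32 yaw 7.39 rms 0.04 col 163.3
tileR y@x=60 49.00 y@0 49.24 yaw 7.61 rms 0.05 col 357.8
board centre at x=75 -2.02, x=20 -1.88
short centre at x=75 -1.89, x=20 -1.76
tile centre at x=75 -0.69, x=20 -0.58
```

```bash
python3 -m creep '{"translation": [[0,-1.4,0],[0,0,0],[0,0,0]], "rotation": [[0,0,0],[0,0,0],[0,0,0]], "claw": [30,30,30]}'
python3 meas.py | tail -3
```

```text
time: 15.9
tool_pos: [484.0, 48.1, 32.6]
tcp_rot: [179.9, 0.0, 97.4]
ft_force: [4.7, -3.0, 4.8]
finger_gap: 33.4
board centre at x=75 -0.86, x=20 -0.71
short centre at x=75 -0.72, x=20 -0.61
tile centre at x=75 -0.66, x=20 -0.56
```

```bash
python3 -m creep '{"translation": [[0.4,0.4,0],[0.4,0,0],[0,0,0]], "rotation": [[0,0,0],[0,0,0],[0,0,0]], "claw": [30,30,30]}'
python3 meas.py | tail -3
```

```text
time: 16.25
tool_pos: [483.9, 48.4, 32.6]
tcp_rot: [179.9, 0.1, 97.4]
ft_force: [1.6, -6.9, 8.0]
finger_gap: 33.4
board centre at x=75 -0.82, x=20 -0.67
short centre at x=75 -0.71, x=20 -0.59
tile centre at x=75 -0.67, x=20 -0.57
```

```bash
python3 -m creep '{"translation": [[0.6,0,0],[0.6,0,0],[0,0,0],[0,0,0]], "rotation": [[0,0,0],[0,0,0],[0,0,0],[0,0,0]], "claw": [30,30,30,30]}'
python3 meas.py
```

```text
time: 16.7
tool_pos: [484.0, 48.4, 32.7]
tcp_rot: [179.9, 0.2, 97.4]
ft_force: [2.2, -11.4, 7.9]
finger_gap: 33.5
[483.95304071  48.4064345   32.6570962 ] [179.94598663   0.18804444  97.38567376] [  2.15497444 -11.42030659   7.92470671] 33.54770386915927
boardL y@x=60 -75.98 y@0 -75.82 yaw 7.54 rms 0.05 col 125.3
boardR y@x=60 74.34 y@0 74.48 yaw 7.51 rms 0.05 col 394.5
shortL y@x=60 -50.38 y@0 -50.26 yaw 7.51 rms 0.03 col 159.9
shortR y@x=60 48.96 y@0 49.10 yaw 7.52 rms 0.03 col 360.2
tileL y@x=60 -50.32 y@0 -50.34 yaw 7.36 rms 0.03 col 163.2
tileR y@x=60 49.01 y@0 49.18 yaw 7.54 rms 0.04 col 357.9
board centre at x=75 -0.86, x=20 -0.72
short centre at x=75 -0.74, x=20 -0.62
tile centre at x=75 -0.67, x=20 -0.61
```

```bash
python3 -m creep '{"translation": [[0.7,0,0],[0.7,0,0],[0.6,0,0],[0.5,0,0],[0,0,0],[0,0,0]], "rotation": [[0,0,0],[0,0,0],[0,0,0],[0,0,0],[0,0,0],[0,0,0]], "claw": [30,30,30,30,30,30]}'
python3 meas.py | tail -5
python3 -m creep '{"translation": [[0,0,0],[0,0,0],[0,0,0],[0,0,0],[0,0,0]], "rotation": [[0,0,0],[0,0,0],[0,0,0],[0,0,0],[0,0,0]], "claw": [30,30,30,30,30]}'
```

```text
time: 17.35
tool_pos: [483.9, 48.5, 32.7]
tcp_rot: [179.9, 0.4, 97.4]
ft_force: [1.9, -24.8, 7.4]
finger_gap: 33.4
tileL y@x=60 -50.36 y@0 -50.35 yaw 7.38 rms 0.04 col 163.2
tileR y@x=60 48.98 y@0 49.20 yaw 7.58 rms 0.04 col 357.8
board centre at x=75 -0.86, x=20 -0.71
short centre at x=75 -0.74, x=20 -0.57
tile centre at x=75 -0.71, x=20 -0.61
time: 17.9
tool_pos: [483.9, 48.5, 32.7]
tcp_rot: [179.9, 0.4, 97.4]
ft_force: [3.5, -24.6, 5.7]
finger_gap: 33.7
```

```bash
python3 - <<'E'
from h import *
im=snapshot("wrist")["frame"][:,:,::-1]
cv2.imwrite("pics/w12.png",cv2.resize(im[60:260,130:400],None,fx=2.9,fy=2.9,interpolation=cv2.INTER_CUBIC))
d=snapshot("side")["frame"][:,:,::-1]; cv2.imwrite("pics/s12.png",cv2.resize(d[150:250,180:320],None,fx=5.7,fy=5.7,interpolation=cv2.INTER_CUBIC))
d=snapshot("scene")["frame"][:,:,::-1]; cv2.imwrite("pics/c12.png",cv2.resize(d[150:280,180:370],None,fx=4.2,fy=4.2,interpolation=cv2.INTER_CUBIC))
st=sense();print(st['wrist_torque'],st['ft_force'],st['tcp_rot'])
E
```

```text
[-3.98130497 -0.41408577  0.05261367] [  2.66857689 -24.64566954   6.64429677] [179.9485416    0.40625611  97.37194088]
```

View pics/w12.png

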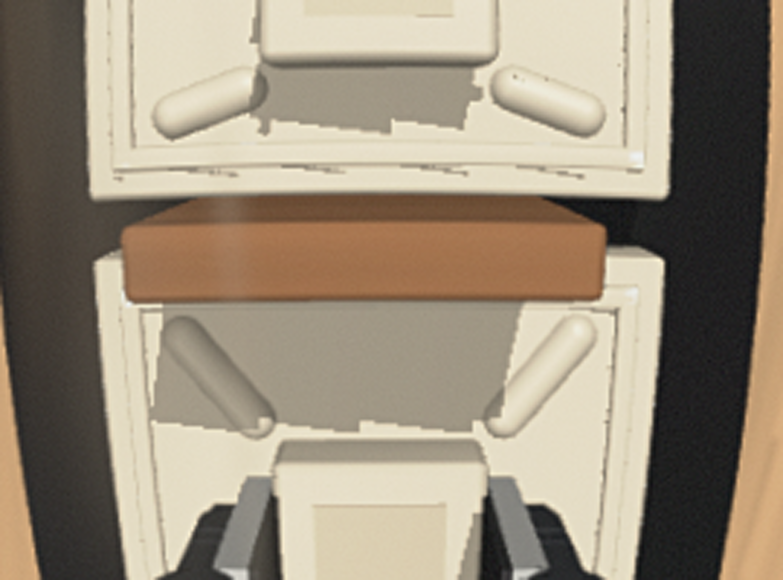

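View pics/s12.png

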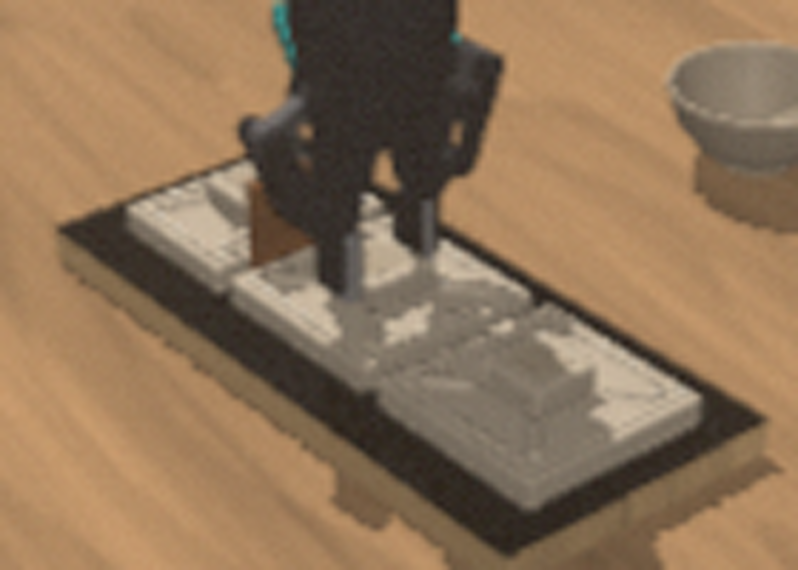

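View pics/c12.png

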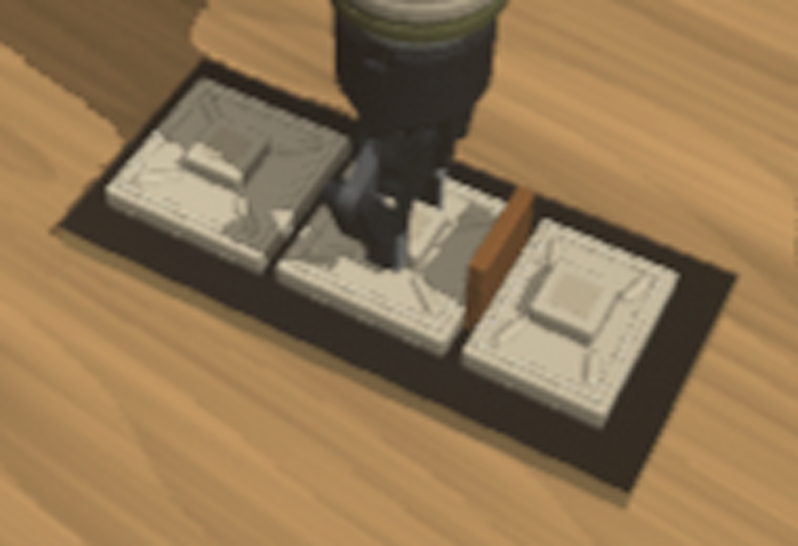

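The tool has leaned 0.4° under the push, so I'll take that lean out to keep the tile flat.

```bash
python3 -m creep '{"translation": [[0,0,0],[0,0,0],[0,0,0],[0,0,0]], "rotation": [[0,0.003,0],[0,0.003,0],[0,0,0],[0,0,0]], "claw": [30,30,30,30]}'
python3 meas.py
```

```text
time: 18.45
tool_pos: [483.9, 48.6, 32.7]
tcp_rot: [179.9, 0.1, 97.4]
ft_force: [2.6, -24.7, 6.2]
finger_gap: 33.5
[483.92052329  48.55006892  32.6502358 ] [1.79948995e+02 5.83996975e-02 9.73700307e+01] [  2.61129562 -24.6826145    6.24878716] 33.45494837724453
boardL y@x=60 -75.96 y@0 -75.74 yaw 7.58 rms 0.06 col 125.4
boardR y@x=60 74.33 y@0 74.48 yaw 7.52 rms 0.05 col 394.3
shortL y@x=60 -50.38 y@0 -50.21 yaw 7.53 rms 0.04 col 160.1
shortR y@x=60 49.00 y@0 49.21 yaw 7.57 rms 0.04 col 360.0
tileL y@x=60 -50.33 y@0 -50.34 yaw 7.36 rms 0.04 col 163.3
tileR y@x=60 48.99 y@0 49.21 yaw 7.58 rms 0.05 col 357.8
board centre at x=75 -0.86, x=20 -0.69
short centre at x=75 -0.74, x=20 -0.56
tile centre at x=75 -0.70, x=20 -0.60
```

```bash
python3 - <<'E'
from h import *
st=sense();print(st['time'],st['ft_force'],st['finger_gap'],st['tcp_rot']);print(hand_in())
E
```

```text
18.5 [  2.74485436 -23.6704918    5.3703233 ] 33.31306640190985 [1.79949781e+02 5.89516812e-02 9.73718038e+01]
the job is handed in; nothing more can be done
None
```

The job is handed in at 18.5 s. The spacer is nipped between the middle tile and the short end tile, and the gripper is still holding the tile pressed against it.

**What I did:** I stood the spacer in the wide joint (about 16 mm, on the short-tile side), near the middle of its length, and let go. I then gripped the tile by its boss at 90 N. I slid it about 5 mm across into line and then along the row until it stopped against the spacer.

**Last checks:**
- **Push:** about 24 N along the row, steady over half a second.
- **In line:** the tile's centre line was within about 0.1 mm of the short end tile's.
- **Square:** the tile's two side edges averaged 7.5° yaw, the same as the board's. The two edges disagreed slightly, at 7.36° and 7.58°.
- **Spacer:** it looked upright in the joint, with no visible gap on either side.

**What went wrong or stayed unchecked:**
- **Sideways overshoot:** the tile went about 1.2 mm too far sideways on the slide, and I corrected this before pressing.
- **Tool lean:** the tool leaned 0.4° under the push, and I turned it back to about 0.06°.
- **Flatness:** I did not measure it directly. I judged it from the tool's angle and the pictures.
- **Grip opening:** it read 33 to 34 mm on the 36 mm boss, which I did not look into.

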